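# Put the swapped parts back on their own shadow tiles

## Task

The four parts on the coloured shadow tiles have been put back on the wrong tiles. Move them so that the brass fitting stands upright on the yellow tile, the rusty nut lies flat on the red tile, the silver bolt lies on the blue tile and the white tape roll lies flat on the green tile, each centred on its tile and let go; the ribbed grey mat is free for parking a part on the way. Leave the loose small silver nut beside them where it is.

Things in the scene. Friction and masses are not known exactly. Their poses are not given: they have to be found in the camera images.
- fitting: brass pipe fitting, 42 mm tall, standing upright, hexagonal below (22 mm over flats, 24 mm over corners) and round above; grips like a 19 mm round bar at any height and angle. Origin: centre of its underside; z up its axis. About 0.08 kg. Belongs on the yellow tile.
- rusty_nut: rust-brown hexagon nut lying flat, 14 mm high, 26 mm across the flats along its x axis, 30 mm across the corners along its y axis. Origin: centre of its underside; z up. About 0.08 kg. Belongs on the red tile.
- bolt: bright silver bolt on its side, 70 mm long, 10 mm shank, hexagon head 18 mm wide, 15 mm high. From above the shank's axis passes within 1 mm of the origin, along (0.50, -0.87) in its x, y frame from head to tip, about 6 mm above the underside. Origin: centre of its bounding box at its underside, near the centre of mass: pinch it there. 0.05 kg. Belongs on the blue tile.
- tape: white roll of tape lying flat, a ring of 68 mm outside diameter, 42 mm hole, 24 mm high. Origin: centre of its underside; z up its axis. About 0.06 kg. Belongs on the green tile.
- yellow_tile: yellow square shadow tile, 84 x 84 mm and 14 mm thick, fixed flat on the bench, with a dark grey hexagon shape on its top; home of the brass fitting. Origin: centre of its underside, so its top lies 14 mm above it; z up, x and y along its sides. At the start one of the other things lies on it.
- red_tile: red square shadow tile, 84 x 84 mm and 14 mm thick, fixed flat on the bench, with a dark grey hexagon ring shape on its top; home of the rusty nut. Origin: centre of its underside, so its top lies 14 mm above it; z up, x and y along its sides. At the start one of the other things lies on it.
- blue_tile: blue square shadow tile, 84 x 84 mm and 14 mm thick, fixed flat on the bench, with a dark grey bolt shape on its top; home of the silver bolt. Origin: centre of its underside, so its top lies 14 mm above it; z up, x and y along its sides. At the start one of the other things lies on it.
- green_tile: green square shadow tile, 84 x 84 mm and 14 mm thick, fixed flat on the bench, with a dark grey round ring shape on its top; home of the tape roll. Origin: centre of its underside, so its top lies 14 mm above it; z up, x and y along its sides. At the start one of the other things lies on it.
- grey_mat: plain grey mat with dark ribs, 84 x 84 mm and 14 mm thick, fixed flat on the bench; empty at the start, the free spot for the swaps. Origin: centre of its underside; its top lies 14 mm above it.
- silver_nut: small bright silver hexagon nut, 21 x 24 mm and 11 mm high, loose on the bare bench beside the tiles, no part of the job: leave it where it is. Origin: centre of its underside.
Things that resemble listed ones, but are neither listed nor needed, are in the scene too. Of the things shaped like the tape, the white one is meant.

How it is judged:
At the end, for the whole second after the job is handed in: Fitting on the yellow tile, rusty nut on red, bolt on blue, tape roll on green, each origin within 15 mm of its tile's centre in plan and 10 to 18 mm (bolt 32) above the tile origin; fitting, nut and tape within 0.15 rad of upright; all slower than 0.02 m/s; the silver nut within 15 mm of its start (horizontal distance between fitting and yellow_tile below 0.015 m and z of fitting in the frame of yellow_tile between 0.01 and 0.018 m and linear speed of each of fitting, rusty_nut, bolt, tape below 0.02 m/s and angle between each of fitting, rusty_nut, tape's own z axis and vertical below 0.15 rad and horizontal distance between rusty_nut and red_tile below 0.015 m and z of rusty_nut in the frame of red_tile between 0.01 and 0.018 m and horizontal distance between bolt and blue_tile below 0.015 m and z of bolt in the frame of blue_tile between 0.01 and 0.032 m and horizontal distance between tape and green_tile below 0.015 m and z of tape in the frame of green_tile between 0.01 and 0.018 m and distance of silver_nut from where it was at the start of the episode below 0.015 m); the robot touches nothing.
It fails at once if the small silver nut is pushed or picked up (more than 15 mm from its start) (distance of silver_nut from where it was at the start of the episode above 0.015 m).
It also fails if it takes over 115 s, if anything falls off the work surface, if the arm or the gripper's body presses on something with over 40 N, if the wrist force passes 120 N, or if a joint passes its speed limit or range.

## Robot

A 7-joint arm with a two-finger parallel gripper is mounted at the origin on a cart in front of the work surface, level with it; the furniture and walls round the work are solid. World frame = base frame: x ahead of the robot, y to its left, z up, the work surface at z = 0. Lengths are in m, angles in rad, forces in N, time in s.
With the tool pointing down it reaches from about 0.4 to 0.75 m from the base axis. Payload 19.5 kg.
Tool frame: the origin (TCP) lies midway between the tips of the shut fingers; the grasp point (between the pads) lies 19 mm behind it (env.grip_point_offset is the distance from the TCP to the grasp point, in m); z points along the fingers, y is the line along which they close (so a half turn about z gives the same grasp; the last joint's range is limited). The gripper opens to 85 mm and grips with 20 to 120 N. Pads are 22 mm wide; open, the fingers measure 114 mm over their backs; the gripper's body (76 mm by 85 mm) begins 54 mm behind the grasp point. The pads swing forward as they close: fully open they stand 13 mm farther back than shut.
Start: joints at [-1.34, 0.707, -0.028, 1.485, 0.022, 0.951, -0.075], TCP at [0.155, 0.554, 0.231] pointing down, gripper open.
Joint ranges: [-2.71, 2.71], [-0.32, 2.16], [-1.57, 1.52], [0, 2.45], [-1.46, 4.6], [0, 2.02], [-2.83, 2.83]. Speed limits (rad/s): [1.89, 1.89, 2.57, 2.57, 3.01, 3.01, 3.01].

## Interface

Orientations are given as a unit quaternion [x, y, z, w].
In Python, from rig import env gives the robot as it stands. The module is installed in compiled form; this text tells all that it offers.
- The arm moves only by the tool step_arm, never from a script. Its argument "commands" is text: rows parted by semicolons, each of 5 numbers parted by spaces: the shift along the tool's x, y, z in m, then the turn about the tool's z in rad, then the opening, from -1 (shut) to 1 (fully open). In form: tx ty tz yaw claw; .... A call has exactly 10 rows; each row is the pose to reach, as a shift and turn from the pose commanded when the call began, along the tool's axes at that moment; what a row does not reach only later rows make up. A row lasts 1/12 s, in which the tool goes at most 41.7 mm and 7.16 degrees, less where a joint would pass 70% of its speed; a pose out of reach is approached as far as the arm can. A call with a gripper value outside its range is refused whole. The fingers move at their own pace and stop on an object; the grip force is fixed at half the most. Time passes only in rows, so rows that repeat a pose let the fingers close, or fill a call up. It gives the time, the measured TCP pose, the force, the opening and the grip force at its end, in the units of the state.
- env.read_state(): the state, without advancing time (a new reading comes with each control period).
- env.capture(name): name is "side" or "top" or "wrist"; returns the picture (420x560x3 uint8, blue, green, red); there is no depth.
- env.camera_model(name): a dict with "camera_matrix" (3x3 intrinsics, pixels), "view" (4x4, takes a point from world to camera coordinates); the wrist camera has in their place "T_tool_cam" (4x4, takes a point from camera to tool coordinates, whose origin is the TCP and whose axes are the flange's). Camera axes: x right, y down, z forward; pixel columns grow to the right and rows downward; lengths in m; the calibration is good to about 2 mm. A picture is of the moment at which its call begins: read the wrist's pose just before it. camera_model takes no time and is no camera call.
- env.job_done(): hands the job in; it is judged then, once.
The state is a dict: "clock": time; "q": joint angles; "qvel": joint speeds; "joint_torque": joint torques, N m; "eef_pos": TCP position; "tool_rot": TCP orientation; "contact_force": force on the tool from outside, world axes, zero at the start; "wrist_torque": the same for the moment, N m; "gripper_width": finger opening in m; "grasp_force": force on a finger pad.
Only numpy, scipy, OpenCV 4.12 (cv2) and the standard library are available. Lean on these libraries where they do the work, as an engineer would, in place of code of your own. Each camera call takes 0.05 s, during which the arm holds its last target. There are 200 camera calls.

## Working session

There is one attempt and no reset: what is moved stays moved. The work goes in short steps, Python scripts to look and compute and a tool call to move; the robot and the scene stay as the last step left them, time stands still between calls to the robot, and variables do not carry over. Pictures are saved under pics/ and viewed, at most 14 in all, crops included, and the job is handed in when it is done.

Besides the shell and the picture viewer there is one more tool, called after "Request:" by a JSON object that holds its "fn" and its "kwargs". step_arm: Moves the arm, as the interface text tells. Its arguments: {"type":"object","properties":{"commands":{"type":"string"}},"required":["commands"]}

```bash
mkdir -p pics; python3 - <<'E'
from rig import env
import cv2,numpy as np
s=env.read_state();print({k:np.round(s[k],3).tolist() for k in s})
for n in("top","side"):
    cv2.imwrite(f"pics/{n}0.png",env.capture(n))
    print(n,env.camera_model(n))
print(env.camera_model("wrist"), env.grip_point_offset)
E
```

```text
{'clock': 0.0, 'q': [-1.34, 0.707, -0.028, 1.485, 0.022, 0.951, -0.076], 'qvel': [-0.001, -0.001, 0.003, -0.0, -0.001, -0.001, 0.001], 'joint_torque': [-0.001, -88.323, 1.235, -23.617, 0.017, 0.006, -0.0], 'eef_pos': [0.155, 0.553, 0.231], 'tool_rot': [0.136, 0.991, -0.001, -0.0], 'contact_force': [-0.326, 0.471, -0.952], 'wrist_torque': [0.047, -0.107, 0.007], 'grasp_force': 0.0, 'gripper_width': 0.085}
top {'camera_matrix': array([[380.59731772,   0.        , 278.78334423],
       [  0.        , 380.59731772, 211.68062518],
       [  0.        ,   0.        ,   1.        ]]), 'view': array([[-0.02780747, -0.99959933,  0.00528425,  0.27289166],
       [-0.98942774,  0.02677102, -0.1425344 ,  0.48760846],
       [ 0.14233582, -0.0091919 , -0.98977574,  0.8388721 ],
       [ 0.        ,  0.        ,  0.        ,  1.        ]])}
side {'camera_matrix': array([[495.57322505,   0.        , 285.36996518],
       [  0.        , 495.57322505, 217.31955345],
       [  0.        ,   0.        ,   1.        ]]), 'view': array([[ 0.84346822, -0.53710539, -0.00889748, -0.28460182],
       [-0.34777462, -0.53337044, -0.77108286,  0.35326957],
       [ 0.40940711,  0.65347821, -0.63667264,  0.48971924],
       [ 0.        ,  0.        ,  0.        ,  1.        ]])}
{'camera_matrix': array([[314.87056669,   0.        , 279.08622609],
       [  0.        , 314.87056669, 210.34657143],
       [  0.        ,   0.        ,   1.        ]]), 'T_tool_cam': array([[ 1.44501292e-04, -9.53579791e-01, -3.01140434e-01,
         7.75715024e-02],
       [ 9.99999958e-01,  6.23746530e-05,  2.82333649e-04,
        -6.00429178e-04],
       [-2.50444132e-04, -3.01140462e-01,  9.53579760e-01,
        -1.43647882e-01],
       [ 0.00000000e+00,  0.00000000e+00,  0.00000000e+00,
         1.00000000e+00]])} 0.0187
```

View pics/top0.png

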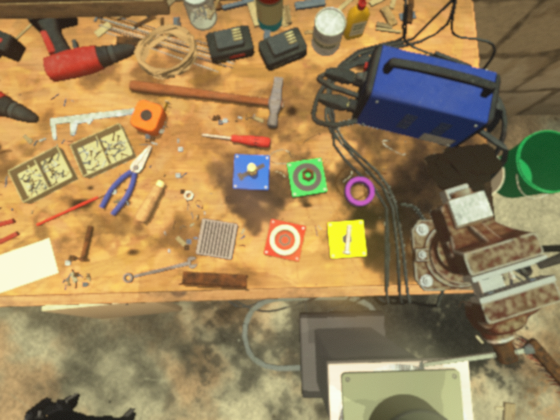

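View pics/side0.png

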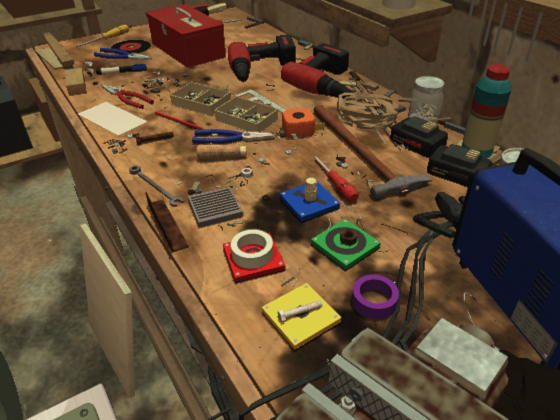

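Both views agree on what is where: the fitting is on blue (top 250,172), the rusty nut on green (307,177), the tape on red (286,240) and the bolt on yellow (347,239). The mat is at (217,240) and the small silver nut at about (188,196). Next I'll measure these from the top view.

```bash
cat > h.py <<'E'
from rig import env
import cv2,numpy as np
from scipy.spatial.transform import Rotation as R
def toolT():
    s=env.read_state();T=np.eye(4);T[:3,:3]=R.from_quat(s["tool_rot"]).as_matrix();T[:3,3]=s["eef_pos"];return T
def camT(n,T=None):
    m=env.camera_model(n)
    return m["camera_matrix"],(T@m["T_tool_cam"] if n=="wrist" else np.linalg.inv(m["view"]))
def ray(K,C,px,z):
    d=C[:3,:3]@np.linalg.solve(K,[px[0],px[1],1.]);o=C[:3,3]
    return (o+d*(z-o[2])/d[2])[:2]
def blobs(mask,amin=20):
    cs,_=cv2.findContours(mask.astype(np.uint8),cv2.RETR_EXTERNAL,cv2.CHAIN_APPROX_NONE)
    return sorted([c for c in cs if cv2.contourArea(c)>amin],key=cv2.contourArea,reverse=True)
RNG={'yellow':((22,150,120),(35,255,255)),'red':((0,150,120),(8,255,255)),'blue':((108,130,60),(125,255,255)),'green':((50,130,60),(85,255,255))}
E
cat > m.py <<'E'
from h import *
img=cv2.imread("pics/top0.png");hsv=cv2.cvtColor(img,cv2.COLOR_BGR2HSV)
K,C=camT("top")
roi=np.zeros(img.shape[:2],bool);roi[150:265,190:375]=1
for n,(a,b) in RNG.items():
    m=(cv2.inRange(hsv,a,b)>0)&roi
    c=blobs(m)[0]
    P=np.array([ray(K,C,p[0],.014) for p in c])*1000
    r=cv2.minAreaRect(P.astype(np.float32));print(n,np.round(r[0]),np.round(r[1]),round(r[2],1))
print('mat approx',ray(K,C,(217.5,239.5),.014))
print('nut approx',ray(K,C,(188,196),.011))
cv2.imwrite("pics/crop0.png",cv2.resize(img[145:270,170:380],None,fx=3.8,fy=3.8,interpolation=cv2.INTER_CUBIC))
E
python3 m.py
```

```text
yellow [430. 103.] [91. 90.] 2.3
red [432. 249.] [82. 84.] 75.0
blue [597. 322.] [79. 81.] 88.5
green [579. 191.] [85. 85.] 8.1
mat approx [0.43644887 0.40323972]
nut approx [0.54153618 0.4729274 ]
```

View pics/crop0.png

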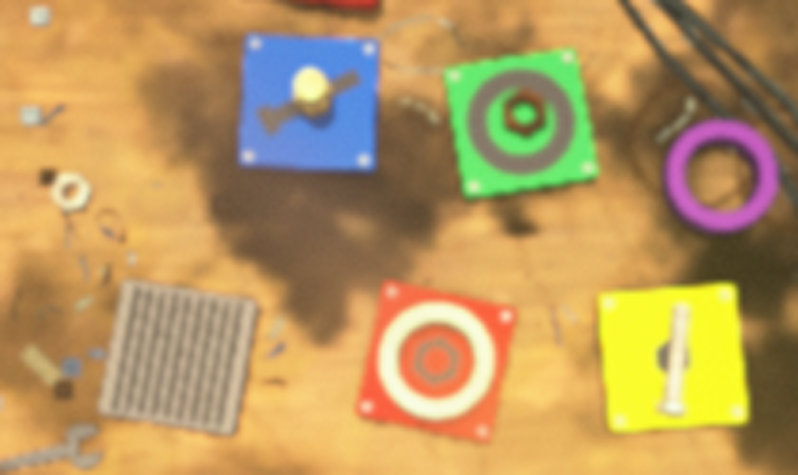

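```bash
cat >> h.py <<'E'
def go(x,y,z,ang=None):
    "ang: world angle (deg) of tool y line; prints tool-frame shift and yaw"
    T=toolT();d=T[:3,:3].T@(np.array([x,y,z])-T[:3,3])
    cur=np.degrees(np.arctan2(T[1,1],T[0,1]));yaw=0
    if ang is not None: yaw=-np.radians((ang-cur+90)%180-90)
    print("clock %.1f"%env.read_state()["clock"],"tcp",np.round(T[:3,3],4),"ycur %.1f"%cur,"-> shift",np.round(d,3),"yaw %.3f"%yaw)
E
python3 - <<'E'
from h import *
K,C=camT("top")
f=lambda x,y,z:np.round(ray(K,C,(170+x/3.8,145+y/3.8),z),4)
print("bolt head,tip",f(673,412,.02),f(682,303,.02),"tape",f(437,360,.038),"nut",f(525,113,.028),"fit",f(310,85,.056))
go(.43,.10,.13,90)
E
```

```text
bolt head,tip [0.3959 0.1051] [0.4619 0.096 ] tape [0.4299 0.2472] nut [0.5814 0.1881] fit [0.5952 0.3186]
clock 0.1 tcp [0.1549 0.5535 0.2309] ycur 74.4 -> shift [-0.387 -0.362  0.101] yaw -0.273
```

Request:
{"fn": "step_arm", "kwargs": {"commands": "-0.03 -0.03 0 0 1;-0.06 -0.06 0 0 1;-0.09 -0.088 0 -0.05 1;-0.12 -0.115 0 -0.1 1;-0.15 -0.142 0 -0.14 1;-0.18 -0.17 0 -0.14 1;-0.21 -0.197 0 -0.14 1;-0.24 -0.224 0 -0.14 1;-0.27 -0.25 0 -0.14 1;-0.3 -0.28 0 -0.14 1"}}

```text
clock: 0.93
eef_pos: [0.3688, 0.2024, 0.2313]
tool_rot: [0.066, 0.998, 0.0, 0.0]
contact_force: [1.7, 0.8, -0.3]
gripper_width: 0.0856
grasp_force: 0.0
```

```bash
python3 -c "
from h import *
go(.429,.1005,.13,82)"
```

```text
clock 0.9 tcp [0.3688 0.2024 0.2313] ycur 82.4 -> shift [-0.073 -0.093  0.101] yaw 0.007
```

Request:
{"fn": "step_arm", "kwargs": {"commands": "-0.025 -0.03 0.02 0 1;-0.05 -0.06 0.04 0 1;-0.073 -0.093 0.06 0 1;-0.073 -0.093 0.08 0 1;-0.073 -0.093 0.101 0 1;-0.073 -0.093 0.101 0 1;-0.073 -0.093 0.101 0 1;-0.073 -0.093 0.101 0 1;-0.073 -0.093 0.101 0 1;-0.073 -0.093 0.101 0 1"}}

```text
clock: 1.77
eef_pos: [0.4283, 0.1024, 0.1313]
tool_rot: [0.066, 0.998, 0.0, 0.001]
contact_force: [1.1, 0.1, 0.6]
gripper_width: 0.0853
grasp_force: 0.0
```

```bash
python3 -c "
from h import *
T=toolT();np.save('T.npy',T);cv2.imwrite('pics/w1.png',env.capture('wrist'))
go(.429,.1005,.0165,82)
K,C=camT('wrist',T)
Ci=np.linalg.inv(C)
for p in([.3959,.1051,.02],[.4619,.096,.02]):
  q=K@(Ci@np.r_[p,1])[:3];print(q[:2]/q[2])"
```

```text
clock 1.8 tcp [0.4283 0.1024 0.1311] ycur 82.4 -> shift [-0.001 -0.002  0.115] yaw 0.007
[277.56898693 168.81559256]
[277.30346471 244.09078853]
```

View pics/w1.png

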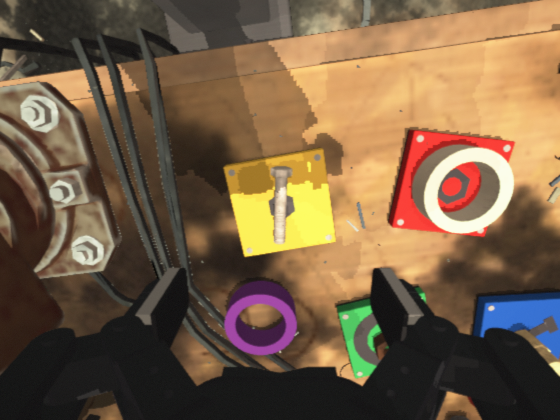

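The wrist view puts the bolt's head at (281,168) and its tip at (280,244). That is 3 px (about 2.5 mm) right of the prediction, so the tool is already over it and I can descend.

Request:
{"fn": "step_arm", "kwargs": {"commands": "-0.001 0 0.03 0 0;-0.001 0 0.06 0 0;-0.001 0 0.085 0 0;-0.001 0 0.105 0 0;-0.001 0 0.113 0 0;-0.001 0 0.113 0 -1;-0.001 0 0.113 0 -1;-0.001 0 0.113 0 -1;-0.001 0 0.113 0 -1;-0.001 0 0.113 0 -1"}}

```text
clock: 2.65
eef_pos: [0.4296, 0.102, 0.0184]
tool_rot: [0.066, 0.998, 0.0, 0.001]
contact_force: [-0.9, 0.3, 9.9]
gripper_width: 0.0069
grasp_force: 59.3
```

Request:
{"fn": "step_arm", "kwargs": {"commands": "0 0 0 0 -1;0 0 0 0 -1;0 0 0 0 -1;0 0 -0.02 0 -1;0 0 -0.05 0 -1;0 0 -0.08 0 -1;0 0 -0.1 0 -1;0 0 -0.1 0 -1;0 0 -0.1 0 -1;0 0 -0.1 0 -1"}}

```text
clock: 3.48
eef_pos: [0.429, 0.1018, 0.1172]
tool_rot: [0.066, 0.998, -0.0, 0.0]
contact_force: [-0.5, -1.0, -0.7]
gripper_width: 0.0068
grasp_force: 59.0
```

```bash
python3 -c "
from h import *
print(env.read_state()['gripper_width'],env.read_state()['grasp_force'])
T=np.load('T.npy');K,C=camT('wrist',T)
hsv=cv2.cvtColor(cv2.imread('pics/w1.png'),cv2.COLOR_BGR2HSV)
for n,b in (('yellow',((20,130,50),(35,255,255))),('red',((0,170,100),(6,255,255)))):
  c=blobs(cv2.inRange(hsv,*b)>0)[0]
  P=np.array([ray(K,C,p[0],.014) for p in c])*1000
  print(n,cv2.minAreaRect(P.astype(np.float32)))
go(.4365,.403,.0185,82)"
```

```text
0.006841516030128048 59.00976061820984
yellow ((428.8126220703125, 103.66213989257812), (86.02352905273438, 85.08169555664062), 2.487029552459717)
red ((430.184326171875, 246.78167724609375), (86.35884094238281, 84.09243774414062), 76.18731689453125)
clock 3.5 tcp [0.429  0.1018 0.1172] ycur 82.4 -> shift [0.032 0.3   0.099] yaw 0.007
```

Request:
{"fn": "step_arm", "kwargs": {"commands": "0.004 0.035 0 0 -1;0.008 0.07 0 0 -1;0.012 0.11 0 0 -1;0.016 0.15 0 0 -1;0.02 0.19 0 0 -1;0.024 0.23 0 0 -1;0.028 0.265 0 0 -1;0.032 0.3 0 0 -1;0.032 0.3 0 0 -1;0.032 0.3 0.03 0 -1"}}

```text
clock: 4.32
eef_pos: [0.4375, 0.4066, 0.0893]
tool_rot: [0.065, 0.998, 0.002, 0.002]
contact_force: [1.7, 0.3, 0.5]
gripper_width: 0.0071
grasp_force: 59.1
```

```bash
python3 -c "
from h import *
cv2.imwrite('pics/s2.png',env.capture('side'))
go(.4365,.403,.0195,82)"
```

```text
clock 4.4 tcp [0.4355 0.4031 0.0817] ycur 82.5 -> shift [-0.001  0.     0.062] yaw 0.008
```

View pics/s2.png

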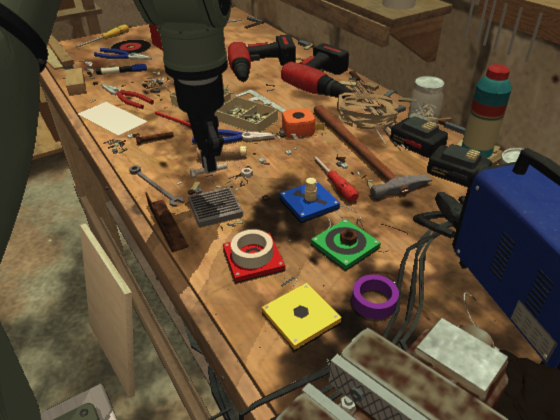

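The bolt hangs level in the fingers at (207,173), above the mat. I'll lower it.

Request:
{"fn": "step_arm", "kwargs": {"commands": "0 0 0.02 0 -1;0 0 0.04 0 -1;0 0 0.055 0 -1;0 0 0.055 0 -1;0 0 0.06 0 -1;0 0 0.06 0 -1;0 0 0.06 0 -1;0 0 0.062 0 -1;0 0 0.062 0 -1;0 0 0.062 0 -1"}}

```text
clock: 5.2
eef_pos: [0.4371, 0.4035, 0.0256]
tool_rot: [0.066, 0.998, 0.0, 0.0]
contact_force: [-0.1, 0.2, -0.3]
gripper_width: 0.0067
grasp_force: 59.1
```

Request:
{"fn": "step_arm", "kwargs": {"commands": "0 0 0.003 0 -1;0 0 0.006 0 -1;0 0 0.0065 0 -1;0 0 0.0065 0 -0.5;0 0 0.0065 0 -0.3;0 0 0.0065 0 -0.3;0 0 -0.03 0 -0.2;0 0 -0.065 0 -0.2;0 0 -0.1 0 -0.2;0 0 -0.1 0 -0.2"}}

```text
clock: 6.03
eef_pos: [0.4387, 0.405, 0.1313]
tool_rot: [0.067, 0.998, 0.003, 0.003]
contact_force: [1.4, 1.2, 1.8]
gripper_width: 0.0343
grasp_force: 0.0
```

```bash
python3 -c "
from h import *
cv2.imwrite('pics/t3.png',env.capture('top'))
go(.594,.319,.125,82)"
```

```text
clock 6.1 tcp [0.438  0.4044 0.1284] ycur 82.4 -> shift [-0.166 -0.064  0.004] yaw 0.007
```

Request:
{"fn": "step_arm", "kwargs": {"commands": "-0.035 -0.013 0 0 0.2;-0.07 -0.026 0 0 0.2;-0.105 -0.04 0 0 0.2;-0.14 -0.053 0 0 0.2;-0.155 -0.06 0 0 0.2;-0.166 -0.064 0 0 0.2;-0.166 -0.064 0 0 0.2;-0.166 -0.064 0 0 0.2;-0.166 -0.064 0 0 0.2;-0.166 -0.064 0 0 0.2"}}

```text
clock: 6.92
eef_pos: [0.5922, 0.319, 0.1252]
tool_rot: [0.066, 0.998, 0.0, -0.0]
contact_force: [-0.6, 0.5, -0.3]
gripper_width: 0.0509
grasp_force: 0.0
```

```bash
cat > w.py <<'E'
from h import *
import sys
T=toolT();np.save('T.npy',T);cv2.imwrite('pics/%s.png'%sys.argv[1],env.capture('wrist'))
go(*map(float,sys.argv[2:6]))
E
python3 w.py w4 .594 .319 .022 82
```

```text
clock 7.0 tcp [0.5923 0.3189 0.1253] ycur 82.5 -> shift [-0.002  0.     0.103] yaw 0.008
```

View pics/w4.png

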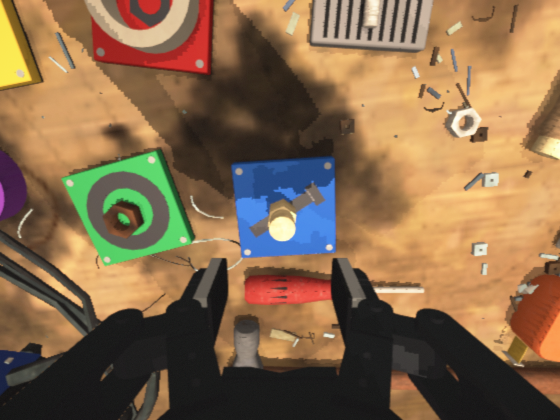

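Fitting top at (283,229), blue tile corners about (233,166) to (336,248), rusty nut at (125,213) and silver nut at (465,123).

```bash
cat > tiles.py <<'E'
from h import *
import sys
def tiles(name,cols):
    K,C=camT('wrist',np.load('T.npy'))
    hsv=cv2.cvtColor(cv2.imread('pics/%s.png'%name),cv2.COLOR_BGR2HSV)
    B={'blue':((104,120,50),(122,255,255)),'green':((48,120,60),(85,255,255)),'yellow':((20,130,50),(35,255,255)),'red':((0,170,100),(6,255,255))}
    for n in cols:
        c=blobs(cv2.inRange(hsv,*B[n])>0)[0]
        P=np.array([ray(K,C,p[0],.014) for p in c])*1000
        r=cv2.minAreaRect(P.astype(np.float32));print(n,np.round(r[0],1),np.round(r[1]),round(r[2],1))
    return K,C
E
python3 -c "
from tiles import *
K,C=tiles('w4',['blue','green'])
print('fit',ray(K,C,(283,228),.056),'nut',ray(K,C,(125,212),.028),'silver',ray(K,C,(464,123),.011))"
```

```text
blue [594.3 323.5] [84. 85.] 86.2
green [578.5 193. ] [84. 88.] 7.9
fit [0.59533523 0.32096758] nut [0.57562712 0.19588912] silver [0.54321848 0.47235713]
```

Request:
{"fn": "step_arm", "kwargs": {"commands": "-0.003 0.002 0.03 0 0.2;-0.003 0.002 0.06 0 0.2;-0.003 0.002 0.085 0 0.2;-0.003 0.002 0.1 0 0.2;-0.003 0.002 0.101 0 0.2;-0.003 0.002 0.101 0 -1;-0.003 0.002 0.101 0 -1;-0.003 0.002 0.101 0 -1;-0.003 0.002 0.101 0 -1;-0.003 0.002 0.101 0 -1"}}

```text
clock: 7.8
eef_pos: [0.5971, 0.3202, 0.0262]
tool_rot: [0.066, 0.998, 0.001, 0.001]
contact_force: [-0.9, -0.5, 5.7]
gripper_width: 0.0173
grasp_force: 58.4
```

Request:
{"fn": "step_arm", "kwargs": {"commands": "0 0 0 0 -1;0 0 0 0 -1;0 0 -0.02 0 -1;0 0 -0.045 0 -1;0 0 -0.07 0 -1;0 0 -0.08 0 -1;0 0 -0.08 0 -1;0 0 -0.08 0 -1;0 0 -0.08 0 -1;0 0 -0.08 0 -1"}}

```text
clock: 8.63
eef_pos: [0.5959, 0.3194, 0.1031]
tool_rot: [0.066, 0.998, -0.001, -0.001]
contact_force: [-0.5, -0.3, -1.7]
gripper_width: 0.017
grasp_force: 58.6
```

```bash
python3 -c "
from h import *
go(.429,.1035,.08,82)"
```

```text
clock 8.6 tcp [0.5959 0.3194 0.1031] ycur 82.4 -> shift [ 0.137 -0.236  0.024] yaw 0.007
```

Request:
{"fn": "step_arm", "kwargs": {"commands": "0.02 -0.033 0 0 -1;0.04 -0.067 0 0 -1;0.06 -0.1 0 0 -1;0.08 -0.134 0 0 -1;0.1 -0.168 0 0 -1;0.12 -0.202 0 0 -1;0.137 -0.236 0 0 -1;0.137 -0.236 0 0 -1;0.137 -0.236 0 0 -1;0.137 -0.236 0.03 0 -1"}}

```text
clock: 9.47
eef_pos: [0.4314, 0.1046, 0.0767]
tool_rot: [0.067, 0.998, 0.001, 0.003]
contact_force: [1.6, 0.6, -2.0]
gripper_width: 0.0175
grasp_force: 58.9
```

Request:
{"fn": "step_arm", "kwargs": {"commands": "0 0 0.01 0 -1;0 0 0.02 0 -1;0 0 0.03 0 -1;0 0 0.03 0 -1;0 0 0.03 0 -1;0 0 0.03 0 -1;0 0 0.03 0 -1;0 0 0.03 0 -1;0 0 0.03 0 -1;0 0 0.03 0 -1"}}

```text
clock: 10.3
eef_pos: [0.4294, 0.1039, 0.0445]
tool_rot: [0.066, 0.998, 0.0, 0.0]
contact_force: [-1.0, 0.4, -1.0]
gripper_width: 0.0175
grasp_force: 58.9
```

```bash
python3 -c "
from h import *
go(.429,.1035,.0265,82)"
```

```text
clock 10.3 tcp [0.4294 0.1039 0.0445] ycur 82.4 -> shift [ 0.    -0.     0.018] yaw 0.007
```

Request:
{"fn": "step_arm", "kwargs": {"commands": "0 0 0.007 0 -1;0 0 0.013 0 -1;0 0 0.017 0 -1;0 0 0.018 0 -1;0 0 0.018 0 -1;0 0 0.018 0 -1;0 0 0.018 0 -1;0 0 0.018 0 0;0 0 0.018 0 0.2;0 0 0.018 0 0.2"}}

```text
clock: 11.13
eef_pos: [0.4292, 0.1039, 0.0261]
tool_rot: [0.066, 0.998, -0.0, -0.0]
contact_force: [0.8, -1.0, -0.0]
gripper_width: 0.0509
grasp_force: 0.0
```

Request:
{"fn": "step_arm", "kwargs": {"commands": "0 0 0 0 0.2;0 0 0 0 0.2;0 0 -0.03 0 0.2;0 0 -0.065 0 0.2;0 0 -0.1 0 0.2;0 0 -0.1 0 0;0 0 -0.1 0 -0.1;0 0 -0.1 0 -0.1;0 0 -0.1 0 -0.1;0 0 -0.1 0 -0.1"}}

```text
clock: 11.97
eef_pos: [0.4289, 0.1038, 0.1254]
tool_rot: [0.066, 0.998, -0.0, -0.001]
contact_force: [0.1, 0.1, 0.7]
gripper_width: 0.0383
grasp_force: 0.0
```

```bash
python3 w.py w5 .4365 .403 .14 82; python3 -c "
import cv2,numpy as np
t=cv2.imread('pics/t3.png')[190:290,150:250]
w=cv2.imread('pics/w5.png');
t=cv2.resize(t,(420,420),interpolation=cv2.INTER_CUBIC)
cv2.imwrite('pics/c5.png',cv2.resize(np.hstack([w,t]),(798,342)))"
```

```text
clock 12.0 tcp [0.4289 0.1038 0.1255] ycur 82.4 -> shift [ 0.032  0.298 -0.015] yaw 0.007
```

View pics/c5.png

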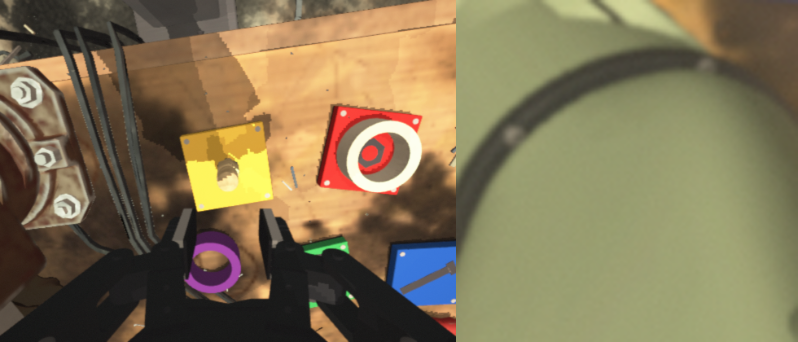

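The fitting stands upright, centred on yellow at (228,175). The arm hid the mat in the top view, so I'll check the bolt with the wrist camera.

Request:
{"fn": "step_arm", "kwargs": {"commands": "0.004 0.035 0 0 -0.1;0.008 0.07 0 0 -0.1;0.012 0.11 0 0 -0.1;0.016 0.15 0 0 -0.1;0.02 0.19 0 0 -0.1;0.024 0.23 0 0 -0.1;0.028 0.265 0 0 -0.1;0.031 0.298 0 0 -0.1;0.031 0.298 0 0 -0.1;0.031 0.298 0 0 -0.1"}}

```text
clock: 12.85
eef_pos: [0.4371, 0.4045, 0.1251]
tool_rot: [0.065, 0.998, -0.0, -0.001]
contact_force: [-0.3, -0.5, -0.7]
gripper_width: 0.0386
grasp_force: 0.0
```

Request:
{"fn": "step_arm", "kwargs": {"commands": "0 0 0 0 -0.1;0 0 0 0 -0.1;0 0 0 0 -0.1;0 0 0 0 -0.1;0 0 0 0 -0.1;0 0 0 0 -0.1;0 0 0 0 -0.1;0 0 0 0 -0.1;0 0 0 0 -0.1;0 0 0 0 -0.1"}}

```text
clock: 13.68
eef_pos: [0.438, 0.4034, 0.1263]
tool_rot: [0.066, 0.998, -0.0, -0.0]
contact_force: [-0.4, 0.1, 0.3]
gripper_width: 0.0386
grasp_force: 0.0
```

```bash
python3 w.py w6 .4365 .403 .0175 82
```

```text
clock 13.7 tcp [0.438  0.4034 0.1263] ycur 82.4 -> shift [ 0.001 -0.001  0.109] yaw 0.007
```

View pics/w6.png

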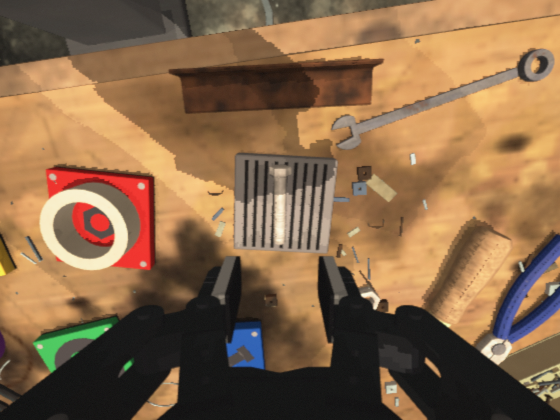

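The bolt lies at (281,168) to (281,247) on the mat, centred under the tool. I'll pick it up.

Request:
{"fn": "step_arm", "kwargs": {"commands": "0 0 0.03 0 -0.1;0 0 0.06 0 -0.1;0 0 0.085 0 -0.1;0 0 0.105 0 -0.1;0 0 0.1085 0 -0.1;0 0 0.1085 0 -0.1;0 0 0.1085 0 -1;0 0 0.1085 0 -1;0 0 0.1085 0 -1;0 0 0.1085 0 -1"}}

```text
clock: 14.57
eef_pos: [0.4386, 0.4039, 0.0192]
tool_rot: [0.066, 0.998, 0.001, 0.001]
contact_force: [-0.8, -0.5, 8.4]
gripper_width: 0.0069
grasp_force: 58.9
```

Request:
{"fn": "step_arm", "kwargs": {"commands": "0 0 0 0 -1;0 0 0 0 -1;0 0 0 0 -1;0 0 -0.02 0 -1;0 0 -0.05 0 -1;0 0 -0.075 0 -1;0 0 -0.075 0 -1;0 0 -0.075 0 -1;0 0 -0.075 0 -1;0 0 -0.075 0 -1"}}

```text
clock: 15.4
eef_pos: [0.4378, 0.4031, 0.0921]
tool_rot: [0.066, 0.998, -0.0, -0.0]
contact_force: [0.3, -0.2, -1.0]
gripper_width: 0.0067
grasp_force: 59.0
```

```bash
python3 -c "
from h import *
print(env.read_state()['q'])
go(.5943,.3235,.04,27)"
```

```text
[-0.77585939  0.9195069  -0.04524552  1.5505671   0.05773373  0.67396232
  0.58954886]
clock 15.4 tcp [0.4378 0.4031 0.0921] ycur 82.4 -> shift [-0.166 -0.058  0.052] yaw 0.967
```

Request:
{"fn": "step_arm", "kwargs": {"commands": "-0.02 -0.007 0 0.1 -1;-0.04 -0.014 0 0.2 -1;-0.06 -0.021 0 0.3 -1;-0.085 -0.03 0 0.4 -1;-0.11 -0.038 0 0.5 -1;-0.13 -0.046 0 0.6 -1;-0.15 -0.052 0 0.7 -1;-0.166 -0.058 0 0.8 -1;-0.166 -0.058 0 0.9 -1;-0.166 -0.058 0 0.967 -1"}}

```text
clock: 16.23
eef_pos: [0.5953, 0.3228, 0.0915]
tool_rot: [0.526, 0.851, -0.001, -0.0]
contact_force: [-0.3, -0.1, -0.7]
gripper_width: 0.0065
grasp_force: 59.0
```

Request:
{"fn": "step_arm", "kwargs": {"commands": "0 0 0.02 0 -1;0 0 0.04 0 -1;0 0 0.052 0 -1;0 0 0.052 0 -1;0 0 0.052 0 -1;0 0 0.052 0 -1;0 0 0.052 0 -1;0 0 0.052 0 -1;0 0 0.052 0 -1;0 0 0.052 0 -1"}}

```text
clock: 17.07
eef_pos: [0.595, 0.324, 0.0412]
tool_rot: [0.523, 0.853, 0.0, 0.0]
contact_force: [0.7, -0.8, -0.2]
gripper_width: 0.0069
grasp_force: 59.0
```

```bash
python3 -c "
from h import *
go(.5943,.3235,.0195,27)"
```

```text
clock 17.1 tcp [0.595  0.324  0.0412] ycur 27.0 -> shift [-0.    -0.001  0.022] yaw -0.000
```

Request:
{"fn": "step_arm", "kwargs": {"commands": "0 0 0.01 0 -1;0 0 0.018 0 -1;0 0 0.0215 0 -1;0 0 0.0215 0 -1;0 0 0.0215 0 -1;0 0 0.0215 0 -1;0 0 0.0215 0 -0.4;0 0 0.0215 0 -0.2;0 0 0.0215 0 -0.2;0 0 0.0215 0 -0.2"}}

```text
clock: 17.9
eef_pos: [0.5948, 0.3238, 0.0188]
tool_rot: [0.523, 0.853, -0.0, -0.0]
contact_force: [0.2, 0.5, 0.7]
gripper_width: 0.0347
grasp_force: 0.0
```

Request:
{"fn": "step_arm", "kwargs": {"commands": "0 0 -0.03 0 -0.2;0 0 -0.06 0 -0.2;0 0 -0.1 0 -0.2;0 0 -0.1 -0.1 -0.2;0 0 -0.1 -0.2 0;0 0 -0.1 -0.3 0;0 0 -0.1 -0.4 0;0 0 -0.1 -0.5 0;0 0 -0.1 -0.6 0;0 0 -0.1 -0.7 0"}}

```text
clock: 18.73
eef_pos: [0.5948, 0.3239, 0.1191]
tool_rot: [0.196, 0.981, -0.0, -0.0]
contact_force: [-0.1, -0.6, 0.5]
gripper_width: 0.0427
grasp_force: 0.0
```

```bash
python3 -c "
from h import *
go(.5765,.1945,.125,82)"
```

```text
clock 18.7 tcp [0.5948 0.3239 0.1191] ycur 67.4 -> shift [-0.033 -0.126 -0.006] yaw -0.255
```

Request:
{"fn": "step_arm", "kwargs": {"commands": "-0.01 -0.035 -0.006 -0.1 0;-0.02 -0.07 -0.006 -0.2 0;-0.03 -0.1 -0.006 -0.255 0;-0.033 -0.126 -0.006 -0.255 0;-0.033 -0.126 -0.006 -0.255 0;-0.033 -0.126 -0.006 -0.255 0;-0.033 -0.126 -0.006 -0.255 0;-0.033 -0.126 -0.006 -0.255 0;-0.033 -0.126 -0.006 -0.255 0;-0.033 -0.126 -0.006 -0.255 0"}}

```text
clock: 19.57
eef_pos: [0.5761, 0.1957, 0.1251]
tool_rot: [0.072, 0.997, -0.0, -0.0]
contact_force: [-0.2, -0.0, -0.1]
gripper_width: 0.0425
grasp_force: 0.0
```

```bash
python3 w.py w7 .5765 .1945 .0175 82; python3 -c "
import cv2;w=cv2.imread('pics/w7.png')[100:310,130:430];cv2.imwrite('pics/w7c.png',cv2.resize(w,None,fx=2.6,fy=2.6,interpolation=cv2.INTER_CUBIC))
from tiles import *
tiles('w7',['green'])"
```

```text
clock 19.6 tcp [0.5762 0.1955 0.1251] ycur 81.7 -> shift [-0.    -0.001  0.108] yaw -0.004
green [578.3 191.2] [85. 84.] 7.8
```

View pics/w7c.png

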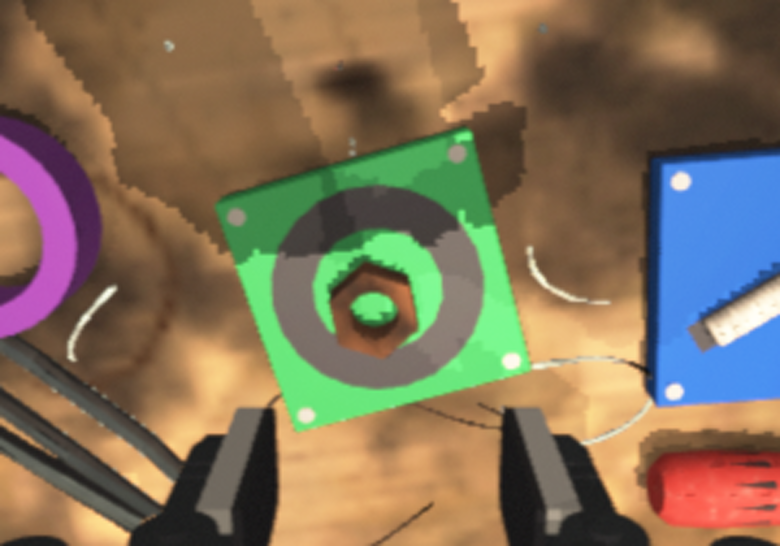

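The rusty nut's top face is centred at crop (375,308), which is image (274,218). A flat pair needs a yaw of about -0.16.

```bash
python3 -c "
from tiles import *
K,C=camT('wrist',np.load('T.npy'));p=ray(K,C,(274.2,218.5),.028);print(p);go(p[0],p[1],.018,81.7+9)"
```

```text
[0.58072418 0.19055653]
clock 19.6 tcp [0.5762 0.1955 0.1251] ycur 81.7 -> shift [-0.005 -0.004  0.107] yaw -0.156
```

Request:
{"fn": "step_arm", "kwargs": {"commands": "-0.005 -0.004 0.03 -0.1 0.2;-0.005 -0.004 0.06 -0.156 0.2;-0.005 -0.004 0.085 -0.156 0.2;-0.005 -0.004 0.104 -0.156 0.2;-0.005 -0.004 0.107 -0.156 0.2;-0.005 -0.004 0.107 -0.156 0.2;-0.005 -0.004 0.107 -0.156 -1;-0.005 -0.004 0.107 -0.156 -1;-0.005 -0.004 0.107 -0.156 -1;-0.005 -0.004 0.107 -0.156 -1"}}

```text
clock: 20.45
eef_pos: [0.5813, 0.1906, 0.02]
tool_rot: [-0.006, 1.0, 0.0, 0.001]
contact_force: [-2.1, -0.9, 9.4]
gripper_width: 0.0236
grasp_force: 58.6
```

Request:
{"fn": "step_arm", "kwargs": {"commands": "0 0 0 0 -1;0 0 0 0 -1;0 0 0 0 -1;0 0 -0.02 0 -1;0 0 -0.05 0 -1;0 0 -0.08 0 -1;0 0 -0.08 0 -1;0 0 -0.08 0 -1;0 0 -0.08 0 -1;0 0 -0.08 0 -1"}}

```text
clock: 21.28
eef_pos: [0.5803, 0.1902, 0.0977]
tool_rot: [-0.006, 1.0, -0.0, -0.0]
contact_force: [-0.5, -0.3, -1.0]
gripper_width: 0.0235
grasp_force: 59.6
```

```bash
python3 -c "
from h import *
go(.4365,.403,.05,82)"
```

```text
clock 21.3 tcp [0.5803 0.1902 0.0977] ycur 90.6 -> shift [0.141 0.214 0.048] yaw 0.151
```

Request:
{"fn": "step_arm", "kwargs": {"commands": "0.02 0.031 0 0 -1;0.04 0.061 0 0 -1;0.06 0.092 0 0 -1;0.08 0.122 0 0 -1;0.1 0.152 0 0 -1;0.12 0.183 0 0 -1;0.141 0.214 0 0 -1;0.141 0.214 0 0 -1;0.141 0.214 0.02 0 -1;0.141 0.214 0.047 0 -1"}}

```text
clock: 22.12
eef_pos: [0.4375, 0.4035, 0.0516]
tool_rot: [-0.006, 1.0, 0.001, 0.001]
contact_force: [0.5, 0.0, -1.0]
gripper_width: 0.0237
grasp_force: 59.6
```

Request:
{"fn": "step_arm", "kwargs": {"commands": "0 0 0 0 -1;0 0 0 0 -1;0 0 0 0 -1;0 0 0 0 -1;0 0 0 0 -1;0 0 0.01 0 -1;0 0 0.02 0 -1;0 0 0.023 0 -1;0 0 0.023 0 -1;0 0 0.023 0 -1"}}

```text
clock: 22.95
eef_pos: [0.4371, 0.4026, 0.0279]
tool_rot: [-0.006, 1.0, -0.0, -0.0]
contact_force: [-0.0, 0.3, -0.9]
gripper_width: 0.0236
grasp_force: 59.6
```

```bash
python3 -c "
from h import *
go(.4365,.403,.020,90.6)"
```

```text
clock 22.9 tcp [0.4371 0.4026 0.0279] ycur 90.6 -> shift [0.001 0.    0.008] yaw 0.001
```

Request:
{"fn": "step_arm", "kwargs": {"commands": "0 0 0.005 0 -1;0 0 0.009 0 -1;0 0 0.009 0 -1;0 0 0.009 0 -1;0 0 0.009 0 -0.2;0 0 0.009 0 0.2;0 0 0.009 0 0.2;0 0 0.009 0 0.2;0 0 -0.03 0 0.2;0 0 -0.065 0 0.2"}}

```text
clock: 23.78
eef_pos: [0.4365, 0.4021, 0.0932]
tool_rot: [-0.006, 1.0, -0.001, -0.001]
contact_force: [1.1, 0.3, 0.7]
gripper_width: 0.0516
grasp_force: 0.0
```

Request:
{"fn": "step_arm", "kwargs": {"commands": "0 0 -0.03 0 1;0 -0.035 -0.04 0.05 1;0.001 -0.07 -0.04 0.1 1;0.003 -0.105 -0.04 0.15 1;0.005 -0.14 -0.04 0.15 1;0.006 -0.156 -0.04 0.15 1;0.006 -0.156 -0.04 0.15 1;0.006 -0.156 -0.04 0.15 1;0.006 -0.156 -0.04 0.15 1;0.006 -0.156 -0.04 0.15 1"}}

```text
clock: 24.62
eef_pos: [0.4329, 0.2477, 0.1332]
tool_rot: [0.069, 0.998, 0.0, -0.0]
contact_force: [-0.1, 0.6, -0.7]
gripper_width: 0.0855
grasp_force: 0.0
```

```bash
python3 w.py w8 .430 .247 .02 82;python3 -c "
from tiles import *
K,C=tiles('w8',['red'])
hsv=cv2.cvtColor(cv2.imread('pics/w8.png'),cv2.COLOR_BGR2HSV)
m=(hsv[...,1]<90)&(hsv[...,2]>150);m[:100]=0;m[300:]=0;m[:,:180]=0;m[:,380:]=0
c=blobs(m)[0];print(cv2.boundingRect(c),cv2.minEnclosingCircle(c))"
```

```text
clock 24.7 tcp [0.4328 0.2476 0.1332] ycur 82.1 -> shift [ 0.003 -0.001  0.113] yaw 0.002
red [430.6 248.7] [84. 85.] 76.3
(239, 167, 85, 82) ((281.0714416503906, 207.5), 42.429500579833984)
```

View pics/w8.png

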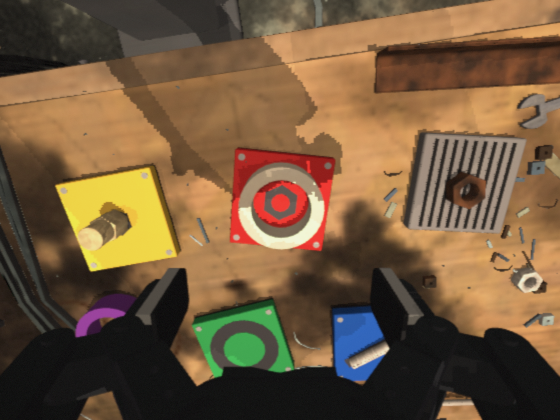

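The tape's top ring is centred at (281,208), the rusty nut is parked on the mat at (466,190), and the silver nut at (529,280) hasn't moved.

```bash
python3 -c "
from tiles import *
K,C=camT('wrist',np.load('T.npy'));p=ray(K,C,(281.3,207.8),.038);print(p,np.hypot(*(ray(K,C,(238.8,208),.038)-ray(K,C,(324,208),.038))));go(p[0],p[1],.013,82)"
```

```text
[0.42874816 0.24959715] 0.06760786133154388
clock 24.7 tcp [0.4328 0.2476 0.1332] ycur 82.1 -> shift [0.004 0.001 0.12 ] yaw 0.002
```

Request:
{"fn": "step_arm", "kwargs": {"commands": "0.004 0.001 0.03 0 1;0.004 0.001 0.06 0 1;0.004 0.001 0.085 0 1;0.004 0.001 0.105 0 1;0.004 0.001 0.118 0 1;0.004 0.001 0.122 0 1;0.004 0.001 0.122 0 1;0.004 0.001 0.122 0 0;0.004 0.001 0.122 0 0;0.004 0.001 0.122 0 0"}}

```text
clock: 25.5
eef_pos: [0.4295, 0.2486, 0.0126]
tool_rot: [0.069, 0.998, 0.0, 0.001]
contact_force: [-2.4, -0.7, 9.3]
gripper_width: 0.0656
grasp_force: 65.1
```

Request:
{"fn": "step_arm", "kwargs": {"commands": "0 0 0 0 0;0 0 0 0 0;0 0 0 0 0;0 0 -0.02 0 0;0 0 -0.05 0 0;0 0 -0.08 0 0;0 0 -0.08 0 0;0 0 -0.08 0 0;0 0 -0.08 0 0;0 0 -0.08 0 0"}}

```text
clock: 26.33
eef_pos: [0.4289, 0.2481, 0.091]
tool_rot: [0.069, 0.998, -0.0, -0.0]
contact_force: [-0.6, 0.3, -1.5]
gripper_width: 0.0655
grasp_force: 67.7
```

```bash
python3 -c "
from h import *
go(.5783,.192,.05,82)"
```

```text
clock 26.3 tcp [0.4289 0.2481 0.091 ] ycur 82.1 -> shift [-0.156 -0.035  0.041] yaw 0.001
```

Request:
{"fn": "step_arm", "kwargs": {"commands": "-0.035 -0.008 0 0 0;-0.07 -0.016 0 0 0;-0.105 -0.024 0 0 0;-0.135 -0.03 0 0 0;-0.156 -0.035 0 0 0;-0.156 -0.035 0 0 0;-0.156 -0.035 0 0 0;-0.156 -0.035 0.02 0 0;-0.156 -0.035 0.041 0 0;-0.156 -0.035 0.041 0 0"}}

```text
clock: 27.17
eef_pos: [0.5763, 0.1921, 0.0468]
tool_rot: [0.069, 0.998, -0.001, -0.003]
contact_force: [-0.8, -1.2, -1.8]
gripper_width: 0.0653
grasp_force: 67.7
```

Request:
{"fn": "step_arm", "kwargs": {"commands": "0 0 0 0 0;0 0 0 0 0;0 0 0 0 0;0 0 0 0 0;0 0 0.01 0 0;0 0 0.02 0 0;0 0 0.025 0 0;0 0 0.025 0 0;0 0 0.025 0 0;0 0 0.025 0 0"}}

```text
clock: 28.0
eef_pos: [0.5789, 0.192, 0.0254]
tool_rot: [0.069, 0.998, -0.0, 0.0]
contact_force: [0.5, -0.8, -1.3]
gripper_width: 0.0657
grasp_force: 67.7
```

```bash
python3 -c "
from h import *
K,C=camT('top');print('purple',ray(K,C,(359.5,191.5),.02))
go(.5783,.192,.012,82)"
```

```text
purple [0.53975937 0.0681459 ]
clock 28.0 tcp [0.5789 0.192  0.0254] ycur 82.0 -> shift [ 0.001 -0.     0.013] yaw 0.001
```

Request:
{"fn": "step_arm", "kwargs": {"commands": "0 0 0.007 0 0;0 0 0.012 0 0;0 0 0.0135 0 0;0 0 0.0135 0 0;0 0 0.0135 0 0;0 0 0.0135 0 0.6;0 0 0.0135 0 0.95;0 0 0.0135 0 0.95;0 0 0.0135 0 0.95;0 0 0.0135 0 0.95"}}

```text
clock: 28.83
eef_pos: [0.5787, 0.1919, 0.0116]
tool_rot: [0.069, 0.998, -0.0, -0.0]
contact_force: [-0.9, -0.8, 0.6]
gripper_width: 0.0835
grasp_force: 0.0
```

Request:
{"fn": "step_arm", "kwargs": {"commands": "0 0 -0.02 0 0.95;0 0 -0.05 0 0.95;0 0 -0.085 0 0.95;0 0 -0.12 0 0.95;0 0 -0.12 0 0.3;0.01 0.035 -0.12 0 0;0.03 0.07 -0.12 0 0;0.05 0.1 -0.12 0 0;0.07 0.13 -0.12 0 0;0.09 0.15 -0.12 0 0"}}

```text
clock: 29.67
eef_pos: [0.509, 0.356, 0.1315]
tool_rot: [0.069, 0.998, 0.0, -0.0]
contact_force: [0.3, 1.3, 0.1]
gripper_width: 0.0427
grasp_force: 0.0
```

```bash
python3 -c "
from h import *
go(.4365,.403,.125,82)"
```

```text
clock 29.7 tcp [0.509  0.356  0.1315] ycur 82.1 -> shift [0.078 0.037 0.007] yaw 0.002
```

Request:
{"fn": "step_arm", "kwargs": {"commands": "0.03 0.015 0 -0.05 0;0.055 0.027 0 -0.1 0;0.077 0.036 0 -0.148 0.1;0.077 0.036 0 -0.148 0.1;0.077 0.036 0 -0.148 0.1;0.077 0.036 0 -0.148 0.1;0.077 0.036 0 -0.148 0.1;0.077 0.036 0 -0.148 0.1;0.077 0.036 0 -0.148 0.1;0.077 0.036 0 -0.148 0.1"}}

```text
clock: 30.5
eef_pos: [0.4395, 0.399, 0.1317]
tool_rot: [-0.004, 1.0, -0.0, 0.0]
contact_force: [0.2, 0.2, 0.6]
gripper_width: 0.047
grasp_force: 0.0
```

```bash
python3 w.py w9 .4370 .4025 .018 90.6;python3 -c "
from tiles import *
w=cv2.imread('pics/w9.png')[100:310,130:430];cv2.imwrite('pics/w9c.png',cv2.resize(w,None,fx=2.6,fy=2.6,interpolation=cv2.INTER_CUBIC))"
```

```text
clock 30.6 tcp [0.4394 0.3991 0.1317] ycur 90.5 -> shift [0.002 0.003 0.114] yaw -0.002
```

View pics/w9c.png

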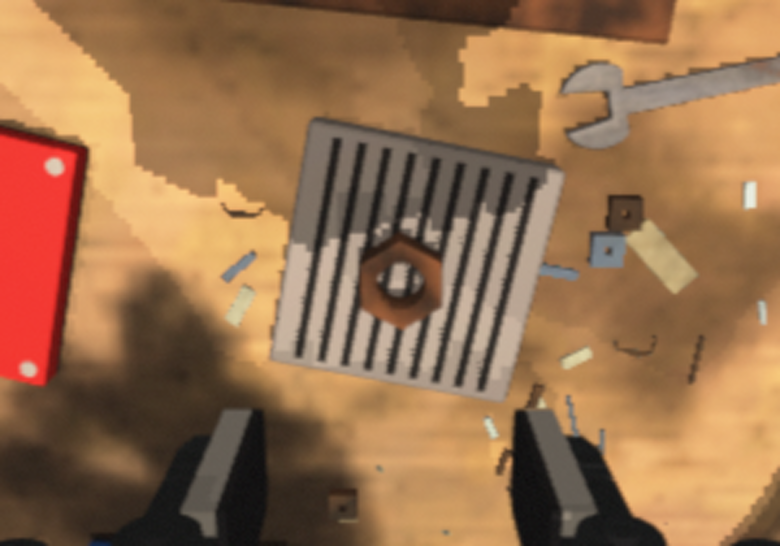

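The nut is at crop (401,282) with its flats square to the closing line, matching the computed shift.

Request:
{"fn": "step_arm", "kwargs": {"commands": "0.002 0.004 0.03 0 0.2;0.002 0.004 0.06 0 0.2;0.002 0.004 0.09 0 0.2;0.002 0.004 0.11 0 0.2;0.002 0.004 0.1135 0 0.2;0.002 0.004 0.1135 0 0.2;0.002 0.004 0.1135 0 -1;0.002 0.004 0.1135 0 -1;0.002 0.004 0.1135 0 -1;0.002 0.004 0.1135 0 -1"}}

```text
clock: 31.38
eef_pos: [0.4377, 0.4038, 0.0201]
tool_rot: [-0.005, 1.0, 0.001, 0.001]
contact_force: [-1.9, -1.3, 9.7]
gripper_width: 0.024
grasp_force: 58.6
```

Request:
{"fn": "step_arm", "kwargs": {"commands": "0 0 0 0 -1;0 0 0 0 -1;0 0 0 0 -1;0 0 -0.02 0 -1;0 0 -0.05 0 -1;0 0 -0.08 0 -1;0 0 -0.08 0 -1;0 0 -0.08 0 -1;0 0 -0.08 0 -1;0 0 -0.08 0 -1"}}

```text
clock: 32.22
eef_pos: [0.4369, 0.403, 0.0978]
tool_rot: [-0.005, 1.0, -0.0, -0.0]
contact_force: [0.2, 0.3, -0.8]
gripper_width: 0.0236
grasp_force: 59.7
```

```bash
python3 -c "
from h import *
go(.4304,.248,.05,90.5)"
```

```text
clock 32.2 tcp [0.4369 0.403  0.0978] ycur 90.5 -> shift [ 0.008 -0.155  0.048] yaw 0.000
```

Request:
{"fn": "step_arm", "kwargs": {"commands": "0.002 -0.035 0 0 -1;0.004 -0.07 0 0 -1;0.006 -0.105 0 0 -1;0.008 -0.14 0 0 -1;0.008 -0.155 0 0 -1;0.008 -0.155 0 0 -1;0.008 -0.155 0.03 0 -1;0.008 -0.155 0.048 0 -1;0.008 -0.155 0.048 0 -1;0.008 -0.155 0.048 0 -1"}}

```text
clock: 33.05
eef_pos: [0.43, 0.2484, 0.0498]
tool_rot: [-0.005, 1.0, -0.0, -0.001]
contact_force: [-0.9, -0.8, -0.8]
gripper_width: 0.0239
grasp_force: 59.7
```

Request:
{"fn": "step_arm", "kwargs": {"commands": "0 0 0 0 -1;0 0 0 0 -1;0 0 0.01 0 -1;0 0 0.02 0 -1;0 0 0.023 0 -1;0 0 0.023 0 -1;0 0 0.023 0 -1;0 0 0.023 0 -1;0 0 0.023 0 -1;0 0 0.023 0 -1"}}

```text
clock: 33.88
eef_pos: [0.4306, 0.2482, 0.0275]
tool_rot: [-0.005, 1.0, 0.0, 0.0]
contact_force: [-0.7, -0.8, -0.3]
gripper_width: 0.0232
grasp_force: 59.7
```

```bash
python3 -c "
from h import *
go(.4304,.248,.019,90.5)"
```

```text
clock 33.9 tcp [0.4306 0.2482 0.0275] ycur 90.5 -> shift [ 0.    -0.     0.009] yaw 0.000
```

Request:
{"fn": "step_arm", "kwargs": {"commands": "0 0 0.005 0 -1;0 0 0.009 0 -1;0 0 0.009 0 -1;0 0 0.009 0 -1;0 0 0.009 0 -0.2;0 0 0.009 0 0.2;0 0 0.009 0 0.2;0 0 0.009 0 0.2;0 0 -0.03 0 0.2;0 0 -0.065 0 0.2"}}

```text
clock: 34.72
eef_pos: [0.4296, 0.2477, 0.0921]
tool_rot: [-0.005, 1.0, -0.001, -0.002]
contact_force: [0.4, 0.0, 0.2]
gripper_width: 0.0514
grasp_force: 0.0
```

Request:
{"fn": "step_arm", "kwargs": {"commands": "0 0 -0.035 0 0.2;0 0 -0.07 0 0.2;0 0 -0.1 0 0.2;0 0.02 -0.12 0 0.2;0 0.05 -0.13 0 0.2;0 0.05 -0.13 0 0.2;0 0.05 -0.13 0 0.2;0 0.05 -0.13 0 0.2;0 0.05 -0.13 0 0.2;0 0.05 -0.13 0 0.2"}}

```text
clock: 35.55
eef_pos: [0.4301, 0.2975, 0.2219]
tool_rot: [-0.004, 1.0, -0.0, -0.0]
contact_force: [-0.5, 1.0, 0.8]
gripper_width: 0.0513
grasp_force: 0.0
```

```bash
python3 w.py w10 .43 .25 .1 90;python3 -c "
from tiles import *
tiles('w10',['blue','green','red','yellow'])"
```

```text
clock 35.6 tcp [0.4302 0.2976 0.222 ] ycur 90.5 -> shift [ 0.    -0.047  0.122] yaw 0.008
blue [592.3 323.8] [85. 88.] 86.2
green [543.2 171.3] [32. 75.] 35.1
red [430.3 248.8] [84. 85.] 76.4
yellow [429.  105.2] [86. 89.] 2.6
```

View pics/w10.png

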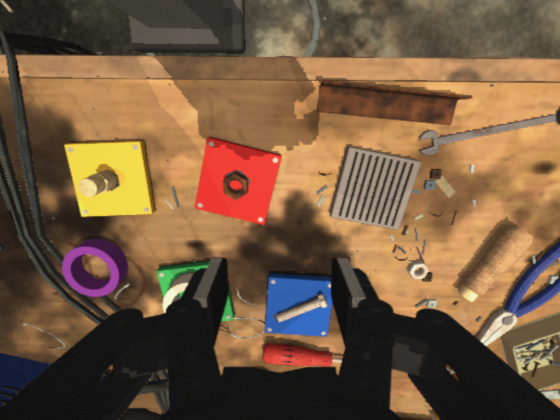

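Yellow, red and blue look right: the nut is at (236,184) and the bolt runs (278,317) to (325,300). I'll check the bolt's centre numerically and the tape from the side.

```bash
python3 -c "
from tiles import *
K,C=camT('wrist',np.load('T.npy'))
print('bolt',(ray(K,C,(278,317),.02)+ray(K,C,(325,300),.022))/2,'nut',ray(K,C,(236,184),.028),'silver',ray(K,C,(417.5,271),.011))
s=env.capture('side');cv2.imwrite('pics/s10.png',s[140:370,180:440])"
```

```text
bolt [0.59203689 0.32654701] nut [0.42908437 0.24980321] silver [0.54276355 0.47198383]
```

View pics/s10.png

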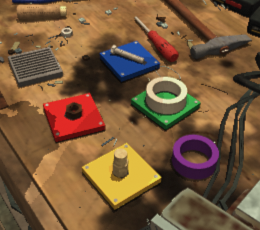

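The side view shows the tape flat and centred on green at (166,95), and the other three home. The bolt is within 4 mm of its tile centre, and the silver nut hasn't moved.

```bash
python3 -c "
from rig import env
print(env.job_done())"
```

```text
the job is handed in; nothing more can be done
None
```

The job is handed in at about 36 s of robot time: all four parts are on their own tiles and let go. The fitting, nut and tape look centred, the bolt measured within 4 mm of its tile's centre, and the silver nut hasn't moved; no verdict was returned.

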